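Sort full from empty lens pots by weight on the film bench

ROBOT

A 6-joint arm with a two-finger parallel gripper is mounted at the origin on the work surface. World frame = base frame: x ahead of the robot, y to its left, z up, the work surface at z = 0. Lengths are in m, angles in rad, forces in N, time in s.
With the tool pointing down it reaches from about 0.35 to 0.725 m from the base axis. Payload 4.3 kg.
Tool frame: the origin (TCP) lies midway between the tips of the shut fingers; the grasp point (between the pads) lies 19 mm behind it (grip_depth is the distance from the TCP to the grasp point, in m); z points along the fingers, y is the direction in which the jaws open and shut (so a half turn about z gives the same grasp; the last joint's range is limited). The gripper opens to 85 mm and grips with 20 to 120 N. Pads are 22 mm wide; open, the fingers measure 114 mm over their backs; the gripper's body (76 mm by 85 mm) begins 54 mm behind the grasp point. The pads swing forward as they close: fully open they stand 13 mm farther back than shut.
Start: joints at [1.189, 0.377, 0.081, 1.274, 0, 1.46], TCP at [0.154, 0.554, 0.231] pointing down, gripper open.
Joint ranges: [-2.72, 2.72], [-0.84, 1.66], [-1.02, 1.22], [-1.77, 2.12], [-1.37, 1.28], [-3.14, 3.14]. Speed limits (rad/s): [2.57, 2.57, 3.14, 3.14, 3.14, 3.14].

INTERFACE

Orientations are given as a unit quaternion [x, y, z, w].
In Python, from station import state, snapshot, get_calibration, job_done, grip_depth gives the robot as it stands.
- The arm moves only by the tool step_arm, never from a script. Its argument "motion" is a list of rows, each a list of 3 entries, a list of its own where there are three numbers: the gripper's target within -1 to 1 (fully open at 1, half-way at 0, shut at -1), then the shift along the world's x, y, z in units of 0.2 m (1.0 is 0.2 m), then the turn, a rotation vector about the world's x, y, z in units of 2 pi rad (1.0 is 2 pi rad). A call has 1 to 10 rows; each row shifts and turns the commanded pose from where the row before left it; what a row does not reach is not made up. A row lasts 1/8 s, in which the tool goes at most 62.5 mm and 10.7 degrees, less where a joint would pass 70% of its speed; a pose out of reach is approached as far as the arm can. A call with a number of a shift or a turn outside -1 to 1 is refused whole. A call with a gripper value outside its range is refused whole. The fingers move at their own pace and stop on an object; "force" is the grip in N (left out, the last holds). Time passes only in rows, so rows that do not move let the fingers close. It gives the time, the measured TCP pose, the force and the opening at its end, in the units of the state.
- state(): the state, without advancing time (a new reading comes with each control period).
- snapshot(name): name is "side" or "top"; returns (picture, depth): 400x640x3 uint8, red, green, blue; 400x640 float32, m along the optical axis (not along the pixel's ray), 0 where there is no reading.
- get_calibration(name): a dict with "camera_matrix" (3x3 intrinsics, pixels), "dist" ([k1, k2, p1, p2, k3] as OpenCV has them; the pictures are not rectified), "pose" (4x4, takes a point from camera to world coordinates). Camera axes: x right, y down, z forward; pixel columns grow to the right and rows downward; lengths in m; the calibration is good to about 2 mm. A picture is of the moment at which its call begins. get_calibration takes no time and is no camera call.
- job_done(): hands the job in, once; it reports no verdict.
The state is a dict: "time": time; "joint_positions": joint angles; "joint_velocities": joint speeds; "joint_torque": joint torques, N m; "tool_pos": TCP position; "orientation": TCP orientation; "wrist_force": force on the tool from outside, world axes, zero at the start; "ft_torque": the same for the moment, N m; "gripper_width": opening from 0.0 (shut) to 1.0 (fully open).
Only numpy, scipy, OpenCV 4.12 (cv2) and the standard library are available. Lean on these libraries where they do the work, as an engineer would, in place of code of your own. Each camera call takes 0.05 s, during which the arm holds its last target. There are 200 camera calls.

TASK

Some of the four closed lens pots on the black mat hold a glass projection lens and some are empty: lift each one to feel its weight, then stand the full ones in the compartments of the plywood lens tray, one to a compartment, and the empty ones in the blue crate. Keep the pots upright, set them down gently rather than dropping them, and leave the bare lens and the roll of tape where they are.

Things in the scene. Friction and masses are not known exactly. Their poses are not given: they have to be found in the camera images.
- pot1_mid (a point): centre (half-way up) of lens pot 1, one of four look-alikes: an opaque cylinder, 62 mm across, 100 mm tall, black with a white paper band and a knurled aluminium lid (top 21 mm; stays on). z axis up through the lid, base 50 mm below this point. Empty it weighs about 80 g (0.8 N), full 300 to 410 g (3 to 4 N); one to three pots are full, neither number nor place tells which
- pot2_mid (a point): centre (half-way up) of lens pot 2, one of four look-alikes: an opaque cylinder, 62 mm across, 100 mm tall, black with a white paper band and a knurled aluminium lid (top 21 mm; stays on). z axis up through the lid, base 50 mm below this point. Empty it weighs about 80 g (0.8 N), full 300 to 410 g (3 to 4 N); one to three pots are full, neither number nor place tells which
- pot3_mid (a point): centre (half-way up) of lens pot 3, one of four look-alikes: an opaque cylinder, 62 mm across, 100 mm tall, black with a white paper band and a knurled aluminium lid (top 21 mm; stays on). z axis up through the lid, base 50 mm below this point. Empty it weighs about 80 g (0.8 N), full 300 to 410 g (3 to 4 N); one to three pots are full, neither number nor place tells which
- pot4_mid (a point): centre (half-way up) of lens pot 4, one of four look-alikes: an opaque cylinder, 62 mm across, 100 mm tall, black with a white paper band and a knurled aluminium lid (top 21 mm; stays on). z axis up through the lid, base 50 mm below this point. Empty it weighs about 80 g (0.8 N), full 300 to 410 g (3 to 4 N); one to three pots are full, neither number nor place tells which
- lens_tray: fixed plywood lens tray with a grey felt floor, 270 mm (its x) by 94 mm (its y) outside, walls 35 mm high, three compartments in a row along its x. Origin at the centre of its underside, z up; the felt floor is 6 mm above the origin. It may be on either side of the mat
- tray_cell1 (a point): centre of the felt floor of tray compartment 1: 82 mm by 82 mm inside, 29 mm deep; compartments are 88 mm apart along the tray's x
- tray_cell2 (a point): centre of the felt floor of tray compartment 2: 82 mm by 82 mm inside, 29 mm deep; compartments are 88 mm apart along the tray's x
- tray_cell3 (a point): centre of the felt floor of tray compartment 3: 82 mm by 82 mm inside, 29 mm deep; compartments are 88 mm apart along the tray's x
- crate: fixed shallow blue plastic crate, 290 mm (its x) by 110 mm (its y) outside, walls 6 mm thick and 35 mm high, no dividers. Origin at the centre of its underside, z up; on the other side of the mat from the tray. Three pots fit in a row along its x, 88 mm apart
- crate_in (a point): centre of the crate's inner floor, 6 mm above the crate's origin; inside 278 mm by 98 mm, 29 mm deep
- mat: fixed black rubber bench mat, 250 mm square, 3 mm thick, on which the pots start, in a loose square about 130 mm apart along the mat's axes. Origin at the centre of its underside
- bare_lens: bystander: a bare black projection lens with brass and aluminium rings standing on end, 72 mm across, 123 mm tall, loose; origin at the centre of its foot
- tape_roll: bystander: a loose white roll of splicing tape lying flat, 76 mm across, 19 mm high; origin at the centre of its underside
- splicer_edge (a point): bystander: fixed grey film splicer with a black handle, 110 mm (x) by 190 mm (y), 125 mm tall; this point is the middle of its long edge nearest the robot, at bench height, 55 mm from its centre; x axis towards its back
- carton: bystander: fixed closed cardboard carton, 150 mm (x) by 100 mm (y), 115 mm tall; origin at the centre of its underside

How it is judged:
By the outcome, as a careful person would: the job done as asked, in the order asked, and still so for the second after the job is handed in, with the robot touching nothing.
It also fails if it takes over 72 s, if anything falls off the work surface, if the arm or the gripper's body presses on something with over 40 N, if the wrist force passes 120 N, or if a joint passes its speed limit or range.

## Working session

There is one attempt and no reset: what is moved stays moved. The work goes in short steps, Python scripts to look and compute and a tool call to move; the robot and the scene stay as the last step left them, time stands still between calls to the robot, and variables do not carry over. Pictures are saved under pics/ and viewed, about 8 in all and at most 12, crops included, and the job is handed in when it is done.

Besides the shell and the picture viewer there is one more tool, called after "Request:" as name(argument=value, ...), one argument or row to a line, values as JSON. step_arm: Moves the arm, as the interface text tells. Its arguments: {"type":"object","properties":{"motion":{"type":"array","items":{"type":"array"}},"force":{"type":"number"}},"required":["motion"]}

```bash
mkdir -p pics; python3 - <<'E'
from station import *
import cv2,numpy as np
for n in("top","side"):
    p,d=snapshot(n); np.savez("pics/%s.npz"%n,p=p,d=d); cv2.imwrite("pics/%s0.png"%n,p[:,:,::-1])
    c=get_calibration(n); print(n,np.round(c["camera_matrix"],1).tolist(),c["dist"],np.round(c["pose"],3).tolist())
print(state(),grip_depth)
E
```

```text
top [[442.6, 0.0, 321.6], [0.0, 442.6, 200.5], [0.0, 0.0, 1.0]] [-0.07979728  0.          0.          0.          0.        ] [[0.023, -0.995, 0.095, 0.497], [-1.0, -0.022, 0.014, -0.092], [-0.012, -0.096, -0.995, 1.256], [0.0, 0.0, 0.0, 1.0]]
side [[420.0, 0.0, 314.2], [0.0, 420.0, 203.6], [0.0, 0.0, 1.0]] [-0.09655496  0.          0.          0.          0.        ] [[0.83, -0.397, 0.392, 0.127], [-0.557, -0.564, 0.609, -0.83], [-0.021, -0.724, -0.69, 0.894], [0.0, 0.0, 0.0, 1.0]]
{'time': 0.1, 'joint_positions': array([1.18868259e+00, 3.78016734e-01, 7.97808355e-02, 1.27442624e+00,
       2.13899635e-05, 1.46048211e+00]), 'joint_velocities': array([ 0.00027991, -0.00258407,  0.0022466 ,  0.0001167 , -0.00010162,
       -0.0005427 ]), 'joint_torque': array([ 9.12149535e-04, -4.64694464e+01,  2.70582175e+01,  1.20597793e-02,
       -1.06080379e-04, -1.11092507e-05]), 'tool_pos': array([0.15414162, 0.55334132, 0.23044733]), 'orientation': array([ 1.35481777e-01,  9.90779399e-01, -9.02162490e-04, -2.37752640e-04]), 'wrist_force': array([ 0.56634049,  0.1422891 , -0.94028901]), 'ft_torque': array([ 0.01695465, -0.01136805,  0.03922456]), 'gripper_width': 0.9962476627438734} 0.0187
```

View pics/top0.png

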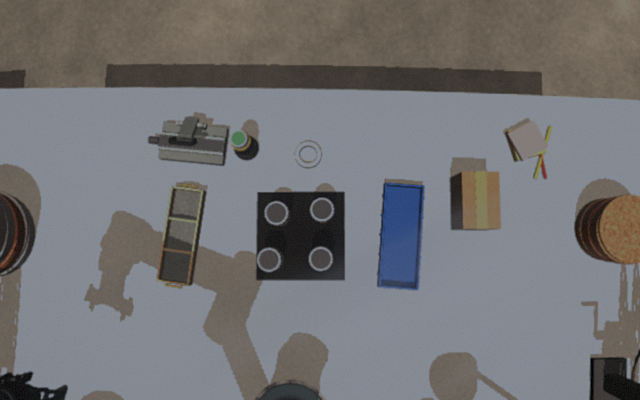

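View pics/side0.png

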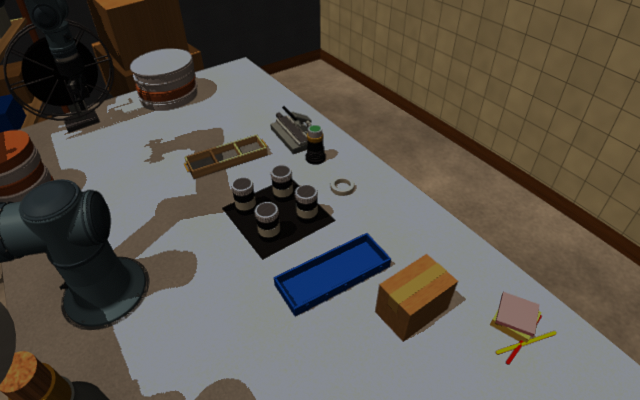

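Top view: the four pots stand on the mat at about (276,212), (322,209), (269,259) and (321,258). The tray is on the left at (183,235), the crate on the right at (401,235), the lens at (242,143) and the tape at (308,154). The side view agrees.

```bash
cat > h.py <<'E'
from station import *
import cv2,numpy as np
def cloud(n,d):
    c=get_calibration(n);h,w=d.shape
    u,v=np.meshgrid(np.arange(w,dtype=float),np.arange(h,dtype=float))
    q=cv2.undistortPoints(np.stack([u,v],-1).reshape(-1,1,2),c["camera_matrix"],np.array(c["dist"])).reshape(h,w,2)
    P=np.dstack([q*d[...,None],d]); T=np.array(c["pose"])
    W=P@T[:3,:3].T+T[:3,3]; W[d<=0]=np.nan
    return W
def ray(n,uv,z):
    c=get_calibration(n);T=np.array(c["pose"])
    q=cv2.undistortPoints(np.array(uv,float).reshape(-1,1,2),c["camera_matrix"],np.array(c["dist"])).reshape(-1,2)
    D=np.c_[q,np.ones(len(q))]@T[:3,:3].T; o=T[:3,3]
    return o+D*((z-o[2])/D[:,2])[:,None]
def pots(n,W,lo=.09,hi=.12,zt=.103):
    m=((W[...,2]>lo)&(W[...,2]<hi)).astype(np.uint8)
    k,l,s,c=cv2.connectedComponentsWithStats(m)
    for i in range(1,k):
        if s[i,4]>150:
            cs,_=cv2.findContours((l==i).astype(np.uint8),0,1)
            (x,y),r=cv2.minEnclosingCircle(cs[0]); p=W[l==i]
            print(n,s[i].tolist(),np.round(c[i],1),"ray",np.round(ray(n,c[i],zt)[0],4),"med",np.round(np.nanmedian(p,0),4),"ext",np.round(p.max(0)-p.min(0),3))
def rect(n,m,z):
    cs,_=cv2.findContours(m.astype(np.uint8),0,1); c=max(cs,key=cv2.contourArea)
    P=ray(n,c.reshape(-1,2),z)[:,:2].astype(np.float32)
    (a,b,t)=cv2.minAreaRect(P*1000); return np.round(a,1),np.round(b,1),round(t,2)
E
python3 - <<'E'
from h import *
for n in("top","side"):
    f=np.load("pics/%s.npz"%n); p=f["p"];W=cloud(n,f["d"])
    pots(n,W)
    hsv=cv2.cvtColor(p,cv2.COLOR_RGB2HSV)
    h,s,v=cv2.split(hsv)
    m=(h>105)&(h<130)&(s>150); print("crate",rect(n,m,.035))
    z=W[...,2]; near=(np.hypot(W[...,0]-.49,W[...,1]-.30)<.2)
    m=(z>.025)&(z<.045)&near; m=cv2.morphologyEx(m.astype(np.uint8),cv2.MORPH_CLOSE,np.ones((5,5))); print("tray",rect(n,m,.035))
    m=(v<25)&(np.hypot(W[...,0]-.5,W[...,1]+.04)<.2)&(z<.03); print("mat",rect(n,m,.003))
    print("bench z",np.nanmedian(z[(s<60)&(v>90)&(abs(W[...,0]-.5)<.3)]))
E
```

```text
top [459, 171, 42, 59, 2356] [479.6 199.7] ray [ 0.6193 -0.4915  0.103 ] med [ 0.6178 -0.4876  0.1139] ext [0.154 0.104 0.03 ]
top [591, 194, 49, 71, 1464] [615.3 231.1] ray [ 0.543  -0.8648  0.103 ] med [ 0.5421 -0.8563  0.1179] ext [0.186 0.125 0.03 ]
top [0, 196, 14, 66, 344] [  6.6 229.1] ray [0.5097 0.7876 0.103 ] med [0.5099 0.7835 0.1014] ext [0.18  0.054 0.03 ]
top [310, 197, 24, 25, 445] [321.4 209.2] ray [ 0.5851 -0.0753  0.103 ] med [ 0.5853 -0.0749  0.1018] ext [0.063 0.061 0.019]
top [264, 201, 25, 24, 447] [276.  212.6] ray [0.5734 0.0433 0.103 ] med [0.5728 0.0432 0.1016] ext [0.061 0.063 0.018]
top [308, 247, 25, 24, 454] [320.2 258.4] ray [ 0.4573 -0.0754  0.103 ] med [ 0.4576 -0.0751  0.1018] ext [0.06  0.063 0.015]
top [257, 248, 24, 24, 462] [268.4 259.4] ray [0.4513 0.0589 0.103 ] med [0.4517 0.0592 0.1016] ext [0.06  0.061 0.018]
top [617, 380, 23, 20, 181] [623.7 388.1] ray [ 0.1279 -0.8851  0.103 ] med [ 0.1301 -0.8788  0.1044] ext [0.049 0.045 0.03 ]
crate (array([ 581.6, -296.9]), array([109.1, 165.9]), 87.7)
tray (array([509.1, 319. ]), array([ 96.8, 286.4]
[... 839 characters left out ...]
 23, 19, 330] [306.2 192.9] ray [ 0.5817 -0.0834  0.103 ] med [ 0.5815 -0.0838  0.1033] ext [0.065 0.062 0.019]
side [255, 202, 24, 21, 372] [266.3 211.2] ray [ 0.4536 -0.0831  0.103 ] med [ 0.4537 -0.0835  0.1035] ext [0.063 0.062 0.018]
side [65, 252, 54, 41, 547] [ 96.7 279.2] ray [ 0.0047 -0.0509  0.103 ] med [ 0.0071 -0.0577  0.1045] ext [0.132 0.072 0.03 ]
side [378, 254, 81, 68, 2897] [417.3 286.6] ray [ 0.6148 -0.4932  0.103 ] med [ 0.6067 -0.4986  0.1156] ext [0.155 0.103 0.03 ]
crate (array([ 516.8, -306.1]), array([126.1, 294.2]), 86.94)
tray (array([505. , 313.5]), array([113.6, 286.5]), 84.76)
mat (array([516.1, -16.3]), array([246.2, 246.3]), 1.37)
bench z 0.0007531621849961034
```

```bash
python3 - <<'E'
from h import *
for n in("top","side"):
    f=np.load("pics/%s.npz"%n); p=f["p"];W=cloud(n,f["d"]);zz=W[...,2]
    W1=W.copy(); W1[(W[...,0]<.4)|(W[...,0]>.64)|(abs(W[...,1])>.14)]=np.nan
    pots(n,W1,.099,.115)
    h,s,v=cv2.split(cv2.cvtColor(p,cv2.COLOR_RGB2HSV))
    for nm,cy,m in(("crate",-.3,(h>100)&(h<135)&(s>120)),("tray",.31,np.ones_like(h,bool))):
        near=(np.hypot(W[...,0]-.505,W[...,1]-cy)<.19)
        if n=="top":
            mm=cv2.morphologyEx((m&near&((zz>.02)|(nm=="crate"))).astype(np.uint8),cv2.MORPH_CLOSE,np.ones((7,7))); print(nm,"top-ray",rect(n,mm,.035))
        q=W[near&m&(zz>.030)&(zz<.042)][:,:2]
        print(nm,n,"cloud",len(q),cv2.minAreaRect((q*1000).astype(np.float32)))
        fl=W[near&(zz>0.002)&(zz<.012)]; print("floor",len(fl),np.median(fl,0) if len(fl) else 0)
    for nm,(x,y) in(("lens",(.77,.13)),("tape",(.72,-.03))):
        k=(np.hypot(W[...,0]-x,W[...,1]-y)<.09)&(zz>.01); q=W[k]; print(nm,q.min(0),q.max(0))
E
```

```text
top [310, 197, 24, 24, 392] [321.4 209. ] ray [ 0.5855 -0.0753  0.103 ] med [ 0.5854 -0.0749  0.1022] ext [0.061 0.061 0.01 ]
top [265, 201, 23, 24, 383] [275.8 212.7] ray [0.5731 0.0438 0.103 ] med [0.5726 0.0442 0.1021] ext [0.061 0.059 0.009]
top [309, 247, 24, 24, 395] [320.3 258.3] ray [ 0.4576 -0.0755  0.103 ] med [ 0.4579 -0.0752  0.1021] ext [0.06 0.06 0.01]
top [257, 248, 24, 24, 399] [268.3 259.5] ray [0.4512 0.0593 0.103 ] med [0.4514 0.0595 0.1021] ext [0.06 0.06 0.01]
crate top-ray (array([ 523.3, -294.8]), array([111.7, 285.8]), 87.11)
crate top cloud 412 ((523.563232421875, -295.4285583496094), (109.68003845214844, 286.2127685546875), 86.77407836914062)
floor 4230 [ 0.51246931 -0.29659748  0.00454577]
tray top-ray (array([509., 318.]), array([ 98. , 289.5]), 83.33)
tray top cloud 588 ((506.60589599609375, 321.50372314453125), (97.74883270263672, 275.0581359863281), 83.9687271118164)
floor 2749 [0.50554826 0.32226132 0.0042693 ]
lens [0.72670713 0.11475537 0.01007421] [0.82169681 0.2198429  0.12788722]
tape [ 0.71038459 -0.06678255  0.01045806] [0.786224   0.00514289 0.
[... 290 characters left out ...]
1.7] ray [ 0.5838 -0.0792  0.103 ] med [ 0.5835 -0.0797  0.1037] ext [0.06  0.062 0.009]
side [255, 202, 23, 18, 307] [266.1 210. ] ray [ 0.4557 -0.0786  0.103 ] med [ 0.4548 -0.0795  0.104 ] ext [0.062 0.061 0.009]
crate side cloud 775 ((520.8128051757812, -299.05224609375), (115.18119049072266, 290.80859375), 86.48577880859375)
floor 5079 [ 0.49510689 -0.29359198  0.00494457]
tray side cloud 454 ((508.1183776855469, 319.2790222167969), (104.24201965332031, 270.5710144042969), 84.51607513427734)
floor 1667 [0.4899985  0.29185398 0.00404001]
lens [0.72466328 0.10927208 0.01003162] [0.79647068 0.21847114 0.12882385]
tape [ 0.70901674 -0.07214881  0.01008153] [0.78459834 0.00392739 0.02434409]
```

Request:
step_arm(
  motion=[
    [1,[0.148,-0.248,-0.05],[0,0,0.015]],
    [1,[0.148,-0.248,-0.05],[0,0,0.015]],
    [1,[0.148,-0.248,-0.05],[0,0,0]],
    [1,[0.148,-0.248,-0.05],[0,0,0]],
    [1,[0.148,-0.248,-0.05],[0,0,0]],
    [1,[0.148,-0.248,-0.05],[0,0,0]],
    [1,[0.148,-0.248,-0.05],[0,0,0]],
    [1,[0.148,-0.248,-0.05],[0,0,0]],
    [1,[0.148,-0.248,-0.05],[0,0,0]],
    [1,[0.148,-0.248,-0.05],[0,0,0]],
  ],
  force=40,
)

```text
time: 1.35
tool_pos: [0.4508, 0.0562, 0.1309]
orientation: [0.042, 0.999, 0.0, -0.0]
wrist_force: [1.0, 1.2, 1.0]
gripper_width: 1.002
```

Request:
step_arm(
  motion=[
    [1,[0,0.009,-0.2],[0,0,0]],
    [1,[0,0,-0.16],[0,0,0]],
    [1,[0,0,-0.055],[0,0,0]],
    [0.2,[0,0,0],[0,0,0]],
    [0.2,[0,0,0],[0,0,0]],
    [0.2,[0,0,0],[0,0,0]],
  ],
)

```text
time: 2.1
tool_pos: [0.4511, 0.06, 0.0492]
orientation: [0.041, 0.999, 0.0, 0.001]
wrist_force: [0.8, -0.3, -0.5]
gripper_width: 0.715
```

```bash
python3 -c "
from h import *
s=state();print(s['tool_pos'],s['wrist_force'],s['gripper_width'])
p,d=snapshot('side');cv2.imwrite('pics/s1.png',cv2.resize(p[100:300,150:400,::-1],None,fx=3,fy=3))
s=state();print(s['tool_pos'],s['wrist_force'],s['gripper_width'])"
```

```text
[0.45107245 0.05996125 0.04918836] [ 0.75461035 -0.25294579 -0.53573393] 0.7145199666501696
[0.45109043 0.05994789 0.04916592] [-0.23155166  0.27826955 -0.43816117] 0.7149041255886105
```

View pics/s1.png

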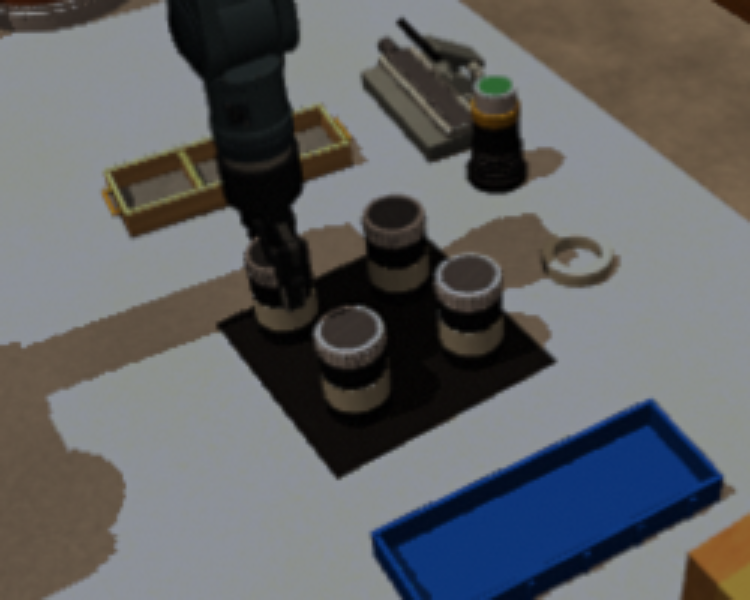

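The crop shows the gripper at (280,260) holding the near-left pot. The other three pots are untouched. Next I lift and weigh it.

Request:
step_arm(
  motion=[
    [0.2,[0,0,0.06],[0,0,0]],
    [0.2,[0,0,0.1],[0,0,0]],
    [0.2,[0,0,0],[0,0,0]],
    [0.2,[0,0,0],[0,0,0]],
    [0.2,[0,0,0],[0,0,0]],
  ],
)

```text
time: 2.78
tool_pos: [0.4496, 0.0597, 0.0797]
orientation: [0.042, 0.999, 0.0, -0.001]
wrist_force: [1.0, -0.2, -3.3]
gripper_width: 0.709
```

```bash
cat > w.py <<'E'
from h import *
F=[]
for i in range(8):
    s=state();F.append(s['wrist_force']);snapshot('top')
print(np.mean(F,0),np.std(F,0),s['tool_pos'],s['joint_torque'],s['gripper_width'],s['time'])
E
python3 w.py
```

```text
[ 0.32460295  0.14458398 -3.39307497] [0.37839149 0.62045938 0.48828291] [0.45028279 0.05973702 0.08016846] [ 1.50648852e-03 -3.71392643e+01  2.37990671e+01  7.51543965e-03
 -5.13435934e-04  2.36562659e-05] 0.7153507019413622 3.125
```

Pot D (near left) is full, about 3.4 N. I set it back down and go on to near right.

Request:
step_arm(
  motion=[
    [0.2,[0,0,-0.1],[0,0,0]],
    [0.2,[0,0,-0.05],[0,0,0]],
    [0.2,[0,0,-0.01],[0,0,0]],
    [1,[0,0,0],[0,0,0]],
    [1,[0,0,0],[0,0,0]],
    [1,[0,0,0.16],[0,0,0]],
    [1,[0,0,0.25],[0,0,0]],
    [1,[0.03,-0.225,0],[0,0,0]],
    [1,[0,-0.225,0],[0,0,0]],
    [1,[0,-0.225,0],[0,0,0]],
  ],
)

```text
time: 4.42
tool_pos: [0.4569, -0.0766, 0.1309]
orientation: [0.041, 0.999, -0.0, 0.001]
wrist_force: [0.2, 0.4, -0.2]
gripper_width: 0.998
```

Request:
step_arm(
  motion=[
    [1,[0,0,-0.2],[0,0,0]],
    [1,[0,0,-0.15],[0,0,0]],
    [1,[0,0,-0.06],[0,0,0]],
    [0.2,[0,0,0],[0,0,0]],
    [0.2,[0,0,0],[0,0,0]],
    [0.2,[0,0,0],[0,0,0]],
    [0.2,[0,0,0.06],[0,0,0]],
    [0.2,[0,0,0.1],[0,0,0]],
    [0.2,[0,0,0],[0,0,0]],
    [0.2,[0,0,0],[0,0,0]],
  ],
)

```text
time: 5.68
tool_pos: [0.4565, -0.0753, 0.0804]
orientation: [0.042, 0.999, -0.0, 0.0]
wrist_force: [0.7, -0.0, -0.7]
gripper_width: 0.712
```

```bash
python3 w.py
```

```text
[-0.00427643 -0.06434205 -0.96688978] [0.48905748 0.58673261 0.35290801] [ 0.45604629 -0.07518365  0.07995069] [ 2.85389375e-03 -3.69230640e+01  2.30901092e+01  1.01417737e-02
  1.00261170e-04 -1.30276871e-05] 0.7108865275294386 6.025
```

Pot C (near right) is empty, about 0.97 N. Far right is next.

Request:
step_arm(
  motion=[
    [0.2,[0,0,-0.1],[0,0,0]],
    [0.2,[0,0,-0.05],[0,0,0]],
    [0.2,[0,0,-0.01],[0,0,0]],
    [1,[0,0,0],[0,0,0]],
    [1,[0,0,0],[0,0,0]],
    [1,[0,0,0.16],[0,0,0]],
    [1,[0,0,0.25],[0,0,0]],
    [1,[0.215,0,0],[0,0,0]],
    [1,[0.215,0,0],[0,0,0]],
    [1,[0.215,0,0],[0,0,0]],
  ],
)

```text
time: 7.32
tool_pos: [0.5867, -0.0752, 0.1305]
orientation: [0.042, 0.999, 0.0, 0.0]
wrist_force: [0.1, -0.0, -0.1]
gripper_width: 1.001
```

Request:
step_arm(
  motion=[
    [1,[0,0,-0.2],[0,0,0]],
    [1,[0,0,-0.15],[0,0,0]],
    [1,[0,0,-0.06],[0,0,0]],
    [0.2,[0,0,0],[0,0,0]],
    [0.2,[0,0,0],[0,0,0]],
    [0.2,[0,0,0],[0,0,0]],
    [0.2,[0,0,0.06],[0,0,0]],
    [0.2,[0,0,0.1],[0,0,0]],
    [0.2,[0,0,0],[0,0,0]],
    [0.2,[0,0,0],[0,0,0]],
  ],
)

```text
time: 8.57
tool_pos: [0.5853, -0.0752, 0.0803]
orientation: [0.042, 0.999, 0.0, 0.0]
wrist_force: [0.3, -0.4, -3.7]
gripper_width: 0.713
```

```bash
python3 w.py
```

```text
[-0.01977381  0.18106379 -3.45624456] [0.5370034  0.43190905 0.52557749] [ 0.58500117 -0.07518063  0.07985212] [ 4.18823925e-03 -5.12313795e+01  2.56222504e+01  1.60785142e-02
  1.46733305e-04  1.82101860e-05] 0.7174933918432188 8.925
```

Pot A (far right) is full, about 3.46 N. Far left is next.

Request:
step_arm(
  motion=[
    [0.2,[0,0,-0.1],[0,0,0]],
    [0.2,[0,0,-0.05],[0,0,0]],
    [0.2,[0,0,-0.01],[0,0,0]],
    [1,[0,0,0],[0,0,0]],
    [1,[0,0,0],[0,0,0]],
    [1,[0,0,0.16],[0,0,0]],
    [1,[0,0,0.25],[0,0,0]],
    [1,[-0.03,0.2,0],[0,0,0]],
    [1,[-0.03,0.2,0],[0,0,0]],
    [1,[-0.01,0.195,0],[0,0,0]],
  ],
)

```text
time: 10.22
tool_pos: [0.5715, 0.0448, 0.1309]
orientation: [0.042, 0.999, 0.0, 0.001]
wrist_force: [0.3, 0.3, -1.2]
gripper_width: 1.002
```

Request:
step_arm(
  motion=[
    [1,[0,0,-0.2],[0,0,0]],
    [1,[0,0,-0.15],[0,0,0]],
    [1,[0,0,-0.06],[0,0,0]],
    [0.2,[0,0,0],[0,0,0]],
    [0.2,[0,0,0],[0,0,0]],
    [0.2,[0,0,0],[0,0,0]],
    [0.2,[0,0,0.06],[0,0,0]],
    [0.2,[0,0,0.1],[0,0,0]],
    [0.2,[0,0,0],[0,0,0]],
    [0.2,[0,0,0],[0,0,0]],
  ],
)

```text
time: 11.48
tool_pos: [0.5712, 0.0437, 0.0802]
orientation: [0.042, 0.999, 0.0, -0.0]
wrist_force: [0.0, -0.4, -4.2]
gripper_width: 0.717
```

```bash
python3 w.py
```

```text
[ 0.03052018  0.16231188 -3.87668673] [0.42536675 0.50702232 0.48985934] [0.57102312 0.04373274 0.07985825] [ 2.55005107e-04 -4.97412837e+01  2.55286235e+01  1.01208800e-02
 -2.70498940e-04  1.22338577e-05] 0.7125581127547967 11.825
```

Pot B (far left) is full, about 3.9 N, so A, B and D are full and C is empty. B is in hand, so it goes straight to the far tray cell.

Request:
step_arm(
  motion=[
    [0.2,[0,0,0.15],[0,0,0]],
    [0.2,[0.02,0.2,0.15],[0,0,0]],
    [0.2,[0.025,0.28,0],[0,0,0]],
    [0.2,[0.025,0.28,0],[0,0,0]],
    [0.2,[0.025,0.28,0],[0,0,0]],
    [0.2,[0.02,0.19,0],[0,0,0]],
    [0.2,[0,0.1,0],[0,0,0]],
    [0.2,[0,0,-0.15],[0,0,0]],
    [0.2,[0,0,-0.05],[0,0,0]],
    [0.2,[0,0,0],[0,0,0]],
  ],
)

```text
time: 13.12
tool_pos: [0.5934, 0.3084, 0.0992]
orientation: [0.042, 0.999, -0.001, -0.001]
wrist_force: [-0.7, 0.0, -3.9]
gripper_width: 0.712
```

```bash
python3 -c "
from h import *
p,d=snapshot('side');a=cv2.resize(p[100:220,160:300,::-1],None,fx=4,fy=4)
p,d=snapshot('top');b=cv2.resize(p[160:300,140:220,::-1],None,fx=3,fy=3);b=cv2.copyMakeBorder(b,0,60,0,0,0)
cv2.imwrite('pics/t1.png',np.hstack([a,b[:480]]))"
```

```text
(no output)
```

View pics/t1.png

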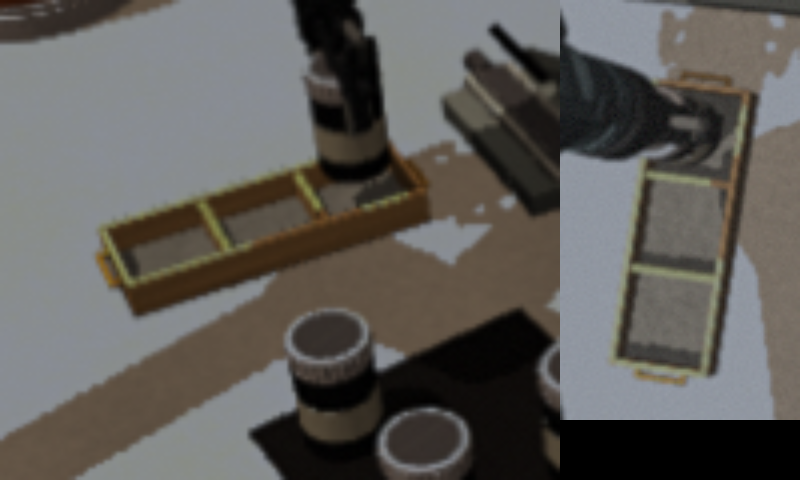

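The crops show pot B upright above the far cell, at (350,150) in the side half and (695,130) in the top half, clear of the walls. I lower it slowly.

Request:
step_arm(
  motion=[
    [0.2,[0,0,-0.1],[0,0,0]],
    [0.2,[0,0,-0.08],[0,0,0]],
    [0.2,[0,0,-0.03],[0,0,0]],
    [0.2,[0,0,-0.015],[0,0,0]],
    [0.2,[0,0,-0.005],[0,0,0]],
    [0.2,[0,0,0],[0,0,0]],
  ],
)

```text
time: 13.98
tool_pos: [0.5948, 0.3099, 0.0549]
orientation: [0.042, 0.999, 0.0, 0.0]
wrist_force: [-1.3, 0.2, -2.8]
gripper_width: 0.713
```

Request:
step_arm(
  motion=[
    [0.2,[0,0,-0.007],[0,0,0]],
    [0.2,[0,0,-0.006],[0,0,0]],
    [0.2,[0,0,0],[0,0,0]],
  ],
)

```text
time: 14.35
tool_pos: [0.5945, 0.3098, 0.0523]
orientation: [0.042, 0.999, 0.0, 0.0]
wrist_force: [-1.6, -0.5, -0.2]
gripper_width: 0.712
```

Request:
step_arm(
  motion=[
    [1,[0,0,0],[0,0,0]],
    [1,[0,0,0],[0,0,0]],
    [1,[0,0,0.15],[0,0,0]],
    [1,[0,0,0.24],[0,0,0]],
    [1,[-0.145,-0.25,0],[0,0,0]],
    [1,[-0.145,-0.25,0],[0,0,0]],
    [1,[-0.145,-0.25,0],[0,0,0]],
    [1,[-0.145,-0.25,0],[0,0,0]],
    [1,[-0.145,-0.25,0],[0,0,0]],
  ],
)

```text
time: 15.48
tool_pos: [0.4489, 0.0583, 0.1302]
orientation: [0.041, 0.999, -0.0, 0.001]
wrist_force: [0.9, -0.5, -0.0]
gripper_width: 0.999
```

Request:
step_arm(
  motion=[
    [1,[0.008,0.005,-0.2],[0,0,0]],
    [1,[0,0,-0.15],[0,0,0]],
    [1,[0,0,-0.055],[0,0,0]],
    [0.2,[0,0,0],[0,0,0]],
    [0.2,[0,0,0],[0,0,0]],
    [0.2,[0,0,0],[0,0,0]],
    [0.2,[0,0,0.1],[0,0,0]],
    [0.2,[0,0,0.2],[0,0,0]],
    [0.2,[0,0,0.15],[0,0,0]],
  ],
)

```text
time: 16.6
tool_pos: [0.4512, 0.061, 0.1403]
orientation: [0.042, 0.999, 0.0, 0.0]
wrist_force: [1.3, -0.2, -3.3]
gripper_width: 0.717
```

Request:
step_arm(
  motion=[
    [0.2,[-0.03,0.2,0],[0,0,0]],
    [0.2,[-0.03,0.28,0],[0,0,0]],
    [0.2,[-0.03,0.28,0],[0,0,0]],
    [0.2,[-0.03,0.28,0],[0,0,0]],
    [0.2,[-0.02,0.2,0],[0,0,0]],
    [0.2,[-0.01,0.1,0],[0,0,0]],
    [0.2,[0,0,-0.15],[0,0,0]],
    [0.2,[0,0,-0.05],[0,0,0]],
    [0.2,[0,0,0],[0,0,0]],
  ],
)

```text
time: 17.73
tool_pos: [0.4201, 0.3275, 0.098]
orientation: [0.042, 0.999, -0.001, -0.001]
wrist_force: [0.3, -0.4, -2.8]
gripper_width: 0.717
```

Request:
step_arm(
  motion=[
    [0.2,[0,0,-0.1],[0,0,0]],
    [0.2,[0,0,-0.08],[0,0,0]],
    [0.2,[0,0,-0.03],[0,0,0]],
    [0.2,[0,0,-0.015],[0,0,0]],
    [0.2,[0,0,-0.007],[0,0,0]],
    [0.2,[0,0,-0.005],[0,0,0]],
    [0.2,[0,0,0],[0,0,0]],
  ],
)

```text
time: 18.6
tool_pos: [0.4217, 0.3289, 0.0526]
orientation: [0.042, 0.999, 0.0, 0.001]
wrist_force: [-0.3, -2.5, 5.3]
gripper_width: 0.713
```

Request:
step_arm(
  motion=[
    [1,[0,0,0],[0,0,0]],
    [1,[0,0,0],[0,0,0]],
    [1,[0,0,0.15],[0,0,0]],
    [1,[0,0,0.24],[0,0,0]],
    [1,[0.102,-0.253,0],[0,0,0]],
    [1,[0.102,-0.253,0],[0,0,0]],
    [1,[0.102,-0.253,0],[0,0,0]],
    [1,[0.102,-0.253,0],[0,0,0]],
    [1,[0.102,-0.253,0],[0,0,0]],
    [1,[0.102,-0.253,0],[0,0,0]],
  ],
)

```text
time: 19.85
tool_pos: [0.5441, 0.0235, 0.1294]
orientation: [0.042, 0.999, 0.0, 0.0]
wrist_force: [-0.2, 0.1, -0.2]
gripper_width: 1.0
```

```bash
python3 -c "
from h import *
p,d=snapshot('top');b=cv2.resize(p[160:300,140:260,::-1],None,fx=4,fy=4)
cv2.imwrite('pics/t2.png',b)
W=cloud('top',d);W[(W[...,0]<.36)|(W[...,0]>.66)|(W[...,1]<.25)|(W[...,1]>.4)]=np.nan
pots('top',W,.099,.115,.106)"
```

```text
top [165, 190, 24, 24, 411] [176.5 201.8] ray [0.5957 0.308  0.106 ] med [0.5955 0.3086 0.1046] ext [0.062 0.063 0.012]
top [155, 256, 25, 25, 458] [166.3 267.9] ray [0.4216 0.3265 0.106 ] med [0.4215 0.3267 0.1051] ext [0.063 0.065 0.012]
```

View pics/t2.png

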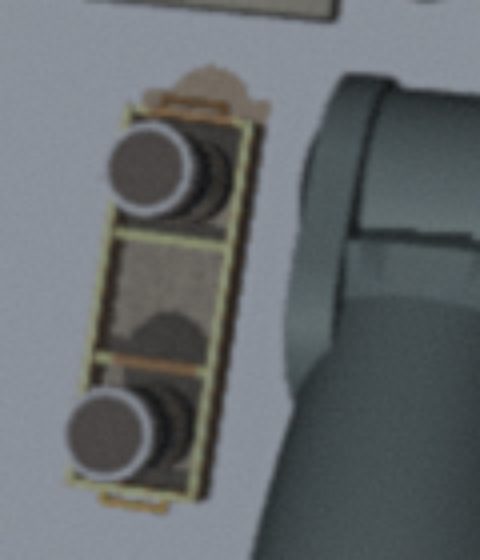

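Pots B and D stand upright in the far and near cells, at (150,170) and (107,433) in the crop. The middle cell is free for A.

Request:
step_arm(
  motion=[
    [1,[0.1,-0.25,0],[0,0,0]],
    [1,[0.1,-0.24,0],[0,0,0]],
    [1,[0,0,-0.2],[0,0,0]],
    [1,[0,0,-0.15],[0,0,0]],
    [1,[0,0,-0.055],[0,0,0]],
    [0.2,[0,0,0],[0,0,0]],
    [0.2,[0,0,0],[0,0,0]],
    [0.2,[0,0,0],[0,0,0]],
    [0.2,[0,0,0.1],[0,0,0]],
    [0.2,[0,0,0.2],[0,0,0]],
  ],
)

```text
time: 21.15
tool_pos: [0.5813, -0.0721, 0.1072]
orientation: [0.042, 0.999, 0.001, -0.002]
wrist_force: [1.1, 0.3, -2.7]
gripper_width: 0.718
```

Request:
step_arm(
  motion=[
    [0.2,[-0.02,0.1,0.2],[0,0,0]],
    [0.2,[-0.05,0.25,0.12],[0,0,0]],
    [0.2,[-0.06,0.28,0],[0,0,0]],
    [0.2,[-0.06,0.28,0],[0,0,0]],
    [0.2,[-0.06,0.28,0],[0,0,0]],
    [0.2,[-0.06,0.28,0],[0,0,0]],
    [0.2,[-0.05,0.25,0],[0,0,0]],
    [0.2,[-0.02,0.15,0],[0,0,0]],
    [0.2,[0,0.09,0],[0,0,0]],
    [0.2,[0,0,0],[0,0,0]],
  ],
)

```text
time: 22.4
tool_pos: [0.5075, 0.3198, 0.1723]
orientation: [0.041, 0.999, -0.0, 0.0]
wrist_force: [0.6, -0.5, -3.4]
gripper_width: 0.716
```

Request:
step_arm(
  motion=[
    [0.2,[0,0,-0.2],[0,0,0]],
    [0.2,[0,0,-0.18],[0,0,0]],
    [0.2,[0,0,-0.12],[0,0,0]],
    [0.2,[0,0,-0.06],[0,0,0]],
    [0.2,[0,0,-0.02],[0,0,0]],
    [0.2,[0,0,-0.01],[0,0,0]],
    [0.2,[0,0,-0.005],[0,0,0]],
    [0.2,[0,0,0],[0,0,0]],
  ],
)

```text
time: 23.4
tool_pos: [0.5078, 0.3194, 0.054]
orientation: [0.042, 0.999, 0.0, 0.001]
wrist_force: [0.3, -0.2, -4.2]
gripper_width: 0.716
```

Request:
step_arm(
  motion=[
    [0.2,[0,0,-0.006],[0,0,0]],
    [0.2,[0,0,-0.003],[0,0,0]],
    [0.2,[0,0,0],[0,0,0]],
  ],
)

```text
time: 23.78
tool_pos: [0.5077, 0.3194, 0.0524]
orientation: [0.042, 0.999, 0.0, 0.001]
wrist_force: [-2.1, -0.9, 4.0]
gripper_width: 0.72
```

Request:
step_arm(
  motion=[
    [1,[0,0,0],[0,0,0]],
    [1,[0,0,0],[0,0,0]],
    [1,[0,0,0.15],[0,0,0]],
    [1,[0,0,0.24],[0,0,0]],
    [1,[-0.036,-0.28,0],[0,0,0]],
    [1,[-0.036,-0.28,0],[0,0,0]],
    [1,[-0.036,-0.28,0],[0,0,0]],
    [1,[-0.036,-0.28,0],[0,0,0]],
    [1,[-0.036,-0.28,0],[0,0,0]],
    [1,[-0.036,-0.28,0],[0,0,0]],
  ],
)

```text
time: 25.02
tool_pos: [0.4641, -0.0186, 0.1297]
orientation: [0.042, 0.999, -0.0, 0.001]
wrist_force: [0.8, -0.5, 0.5]
gripper_width: 1.003
```

Request:
step_arm(
  motion=[
    [1,[-0.036,-0.29,0],[0,0,0]],
    [1,[0,0,-0.2],[0,0,0]],
    [1,[0,0,-0.15],[0,0,0]],
    [1,[0,0,-0.055],[0,0,0]],
    [0.2,[0,0,0],[0,0,0]],
    [0.2,[0,0,0],[0,0,0]],
    [0.2,[0,0,0],[0,0,0]],
    [0.2,[0,0,0.1],[0,0,0]],
    [0.2,[0,0,0.2],[0,0,0]],
    [0.2,[0,0,0.1],[0,0,0]],
  ],
)

```text
time: 26.28
tool_pos: [0.4583, -0.0751, 0.1311]
orientation: [0.041, 0.999, -0.0, 0.002]
wrist_force: [0.3, -0.6, -1.2]
gripper_width: 0.712
```

Request:
step_arm(
  motion=[
    [0.2,[0.06,-0.2,0],[0,0,0]],
    [0.2,[0.08,-0.28,0],[0,0,0]],
    [0.2,[0.08,-0.28,0],[0,0,0]],
    [0.2,[0.06,-0.21,0],[0,0,0]],
    [0.2,[0.04,-0.14,0],[0,0,0]],
    [0.2,[0,0,-0.17],[0,0,0]],
    [0.2,[0,0,-0.12],[0,0,0]],
    [0.2,[0,0,-0.06],[0,0,0]],
    [0.2,[0,0,-0.015],[0,0,0]],
    [0.2,[0,0,0],[0,0,0]],
  ],
)

```text
time: 27.52
tool_pos: [0.5215, -0.2971, 0.0564]
orientation: [0.041, 0.999, -0.0, 0.001]
wrist_force: [-0.3, 0.2, -0.3]
gripper_width: 0.714
```

Request:
step_arm(
  motion=[
    [0.2,[0,0,-0.01],[0,0,0]],
    [0.2,[0,0,-0.006],[0,0,0]],
    [0.2,[0,0,-0.003],[0,0,0]],
    [0.2,[0,0,0],[0,0,0]],
  ],
)

```text
time: 28.02
tool_pos: [0.5214, -0.2971, 0.0524]
orientation: [0.042, 0.999, -0.0, 0.001]
wrist_force: [0.4, 1.0, 4.1]
gripper_width: 0.715
```

Contact felt. I release it, back off and look.

Request:
step_arm(
  motion=[
    [1,[0,0,0],[0,0,0]],
    [1,[0,0,0],[0,0,0]],
    [1,[0,0,0.15],[0,0,0]],
    [1,[0,0,0.25],[0,0,0]],
    [1,[0,0,0.2],[0,0,0]],
    [1,[-0.1,0.25,0],[0,0,0]],
    [1,[-0.1,0.25,0],[0,0,0]],
    [1,[-0.1,0.25,0],[0,0,0]],
    [1,[-0.1,0.25,0],[0,0,0]],
    [1,[0,0,0],[0,0,0]],
  ],
)

```text
time: 29.28
tool_pos: [0.4385, -0.0939, 0.1714]
orientation: [0.04, 0.999, 0.001, -0.001]
wrist_force: [0.0, -0.9, -0.5]
gripper_width: 1.002
```

```bash
python3 -c "
from h import *
p,d=snapshot('top');cv2.imwrite('pics/f1.png',p[:,:,::-1])
W=cloud('top',d);W[(W[...,0]<.36)|(W[...,0]>.66)|(abs(W[...,1])>.4)]=np.nan
pots('top',W,.099,.115,.106)
p,d=snapshot('side');cv2.imwrite('pics/f2.png',cv2.resize(p[90:330,170:410,::-1],None,fx=2.5,fy=2.5))
W=cloud('top',snapshot('top')[1]);zz=W[...,2]
for nm,(x,y) in(('lens',(.77,.13)),('tape',(.72,-.03))):
    k=(np.hypot(W[...,0]-x,W[...,1]-y)<.09)&(zz>.01); q=W[k]; print(nm,q.min(0),q.max(0))
print(state()['wrist_force'])"
```

```text
top [166, 190, 23, 24, 413] [176.6 201.6] ray [0.596  0.3077 0.106 ] med [0.5958 0.3078 0.1046] ext [0.062 0.059 0.012]
top [160, 223, 23, 24, 428] [171.2 234.9] ray [0.5081 0.3177 0.106 ] med [0.508  0.3181 0.1047] ext [0.061 0.061 0.014]
top [394, 224, 25, 25, 454] [406.4 236.2] ray [ 0.5195 -0.2975  0.106 ] med [ 0.5197 -0.2972  0.105 ] ext [0.063 0.063 0.012]
top [155, 256, 24, 25, 459] [166.2 267.9] ray [0.4216 0.3266 0.106 ] med [0.4215 0.3274 0.1047] ext [0.063 0.063 0.011]
lens [0.72721827 0.11420127 0.01002253] [0.82123124 0.21941887 0.12775652]
tape [ 0.70929167 -0.06685321  0.01033443] [0.7859082  0.00484992 0.025454  ]
[-0.18908216 -0.18811148  0.09905258]
```

View pics/f1.png

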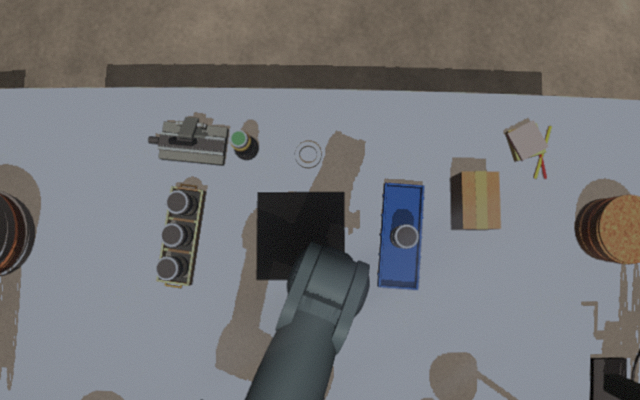

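View pics/f2.png

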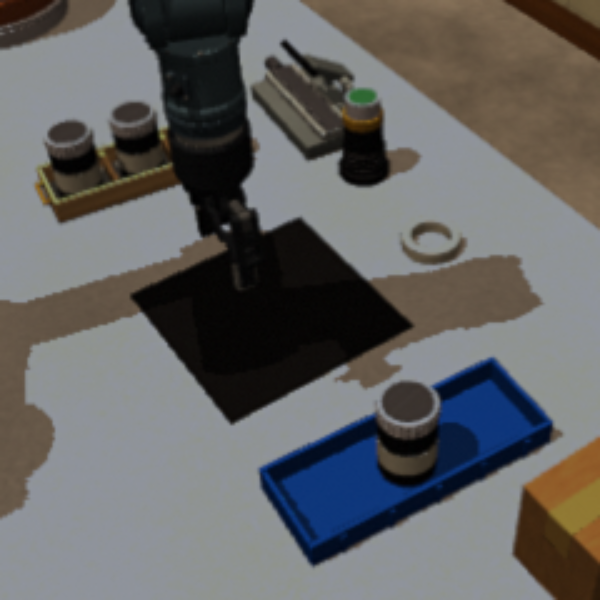

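The three full pots stand upright in the tray cells, at (179,203), (173,236) and (168,268) in the top view. The empty one stands in the crate at (405,237). The lens and tape have not moved, and the arm is clear of everything.

```bash
python3 -c "
from station import *
print(job_done())"
```

```text
the job is handed in; nothing more can be done
None
```

The job is done and handed in at about 30 s of robot time, well under the 72 s limit. I lifted all four pots to weigh them before placing any.

| Pot on the mat | Measured weight | Verdict | Where it stands now |
|---|---|---|---|
| Far left | about 3.9 N | full | far tray compartment |
| Near left | about 3.4 N | full | near tray compartment |
| Far right | about 3.5 N | full | middle tray compartment |
| Near right | about 1.0 N | empty | middle of the blue crate |

The last pictures show all four pots upright, with lid tops at about 105 mm and centres within about 3 mm of target. The bare lens and roll of tape are where they were, to within about 2 mm. The gripper is open and clear, with about 0 N on the wrist.

No check failed. The one disagreement was a few millimetres between the two cameras when first locating things, which was inside the clearances. At set-down the wrist reading never went above about 6 N.

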